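# Carving tools back to their colour-marked sockets

### The arm

A 6-joint arm with a two-finger parallel gripper is mounted at the origin on the work surface. World frame = base frame: x ahead of the robot, y to its left, z up, the work surface at z = 0. Lengths are in m, angles in degrees, forces in N, time in s.
With the tool pointing down it reaches from about 0.35 to 0.875 m from the base axis. Payload 4.2 kg.
Tool frame: the origin (TCP) lies midway between the tips of the shut fingers; the grasp point (between the pads) lies 19 mm behind it; z points along the fingers, y is the line along which they close (so a half turn about z gives the same grasp; the last joint's range is limited). The gripper opens to 87 mm and grips with 3 to 60 N. Pads are 19 mm wide; open, the fingers measure 117 mm over their backs; the gripper's body (75 mm by 190 mm) begins 51 mm behind the grasp point.
Start: joints at [-60.814, 22.042, 0.453, 0, -68.411, -14.817], TCP at [0.155, -0.605, 0.223] pointing down, gripper open.
Joint ranges: [-179.83, 179.83], [-69.29, 118.12], [-61.27, 80.66], [-181.25, 117.63], [-171.15, -9.14], [-177.46, 177.46]. Speed limits (degrees/s): [159.86, 159.86, 180, 180, 180, 180].

### API

Orientations are given as a 3x3 rotation matrix whose columns are the frame's x, y, z axes.
In Python, from station import r, cams gives the robot as it stands.
- The arm moves only by the tool play_rows, never from a script. Its argument "commands" is text: rows parted by semicolons, each of 6 numbers parted by spaces: the shift along the world's x, y, z normalised to -1 to 1, where 1 is 30 mm, then the turn, a rotation vector about the world's x, y, z normalised to -1 to 1, where 1 is 0.15 rad. A call has 1 to 20 rows; each row shifts and turns the commanded pose from where the row before left it; what a row does not reach is not made up. A row lasts 1/10 s, in which the tool goes at most 50 mm and 8.59 degrees, less where a joint would pass 70% of its speed; a pose out of reach is approached as far as the arm can. A call with a number of a shift or a turn outside -1 to 1 is refused whole. A call with a gripper value outside its range is refused whole. "grip" is the finger opening in mm, from 0 to 87, set as the call begins (left out, the last holds). The fingers move at their own pace and stop on an object; the grip force is fixed at half the most. Time passes only in rows, so rows that do not move let the fingers close. It gives the time, the measured TCP pose, the force, the opening and the grip force at its end, in the units of the state.
- r.sense(): the state, without advancing time (a new reading comes with each control period).
- cams.capture(name): name is "scene" or "top"; returns (picture, depth): 480x640x3 uint8, blue, green, red; 480x640 float32, m along the optical axis (not along the pixel's ray), 0 where there is no reading.
- cams.camera_info(name): a dict with "mtx" (3x3 intrinsics, pixels), "R" (3x3) and "t" (3): a world point X has camera coordinates R X + t. Camera axes: x right, y down, z forward; pixel columns grow to the right and rows downward; lengths in m; the calibration is good to about 2 mm. A picture is of the moment at which its call begins. camera_info takes no time and is no camera call.
- r.finish_job(): hands the job in; it is judged then, once.
The state is a dict: "time_s": time; "joints": joint angles; "joint_velocities": joint speeds; "effort": joint torques, N m; "tcp_pos": TCP position; "ee_rot": TCP orientation; "wrist_force": force on the tool from outside, world axes, zero at the start; "moment": the same for the moment, N m; "gripper_width": opening from 0.0 (shut) to 1.0 (fully open); "gripper_force": force on a finger pad.
Only numpy, scipy, OpenCV 4.12 (cv2) and the standard library are available. Lean on these libraries where they do the work, as an engineer would, in place of code of your own. Each camera call takes 0.05 s, during which the arm holds its last target. There are 200 camera calls.

### The job

The carving class is over: move the four colour-ended carving tools from the dark bench stand to the storage tray, each blade down and fully home in the socket whose top is painted its own colour. Lower them in rather than dropping them, for the edges are honed; leave the plain dark awl standing in the bench stand and do not push the wax jar between the two racks out of its place.

Things in the scene. Friction and masses are not known exactly. Their poses are not given: they have to be found in the camera images.
- tool_red: Carving straight chisel, 75 g, pale round handle with red end and band; stands upright, blade down, in the stand. Origin: on its axis, at the flat underside of the handle; z up. Blade 10 mm across, down to 50 mm below. Above the origin: 37 mm wide skirt to 7 mm, 27 mm neck at 17 mm, straight 32 mm barrel from 29 to 58 mm (take it there), domed end to 73.5 mm.
- tool_blue: Carving V-tool, 75 g, pale round handle with blue end and band; stands upright, blade down, in the stand. Origin: on its axis, at the flat underside of the handle; z up. Blade 10 mm across, down to 50 mm below. Above the origin: 37 mm wide skirt to 7 mm, 27 mm neck at 17 mm, straight 32 mm barrel from 29 to 58 mm (take it there), domed end to 73.5 mm.
- tool_yellow: Carving gouge, 75 g, pale round handle with yellow end and band; stands upright, blade down, in the stand. Origin: on its axis, at the flat underside of the handle; z up. Blade 10 mm across, down to 50 mm below. Above the origin: 37 mm wide skirt to 7 mm, 27 mm neck at 17 mm, straight 32 mm barrel from 29 to 58 mm (take it there), domed end to 73.5 mm.
- tool_green: Carving skew chisel, 75 g, pale round handle with green end and band; stands upright, blade down, in the stand. Origin: on its axis, at the flat underside of the handle; z up. Blade 10 mm across, down to 50 mm below. Above the origin: 37 mm wide skirt to 7 mm, 27 mm neck at 17 mm, straight 32 mm barrel from 29 to 58 mm (take it there), domed end to 73.5 mm.
- socket_red: Fixed pale wooden block, 54 mm square, 66 mm high, top painted red, with an upright hole 27 mm across, 60 mm deep. Four stand in a row at 56 mm pitch, in any order, in a plywood tray 80 x 240 mm. Origin: centre of the hole's mouth, level with the block's top, 74 mm above the bench; z up, x across the row, y along it.
- socket_blue: Fixed pale wooden block, 54 mm square, 66 mm high, top painted blue, with an upright hole 27 mm across, 60 mm deep. Four stand in a row at 56 mm pitch, in any order, in a plywood tray 80 x 240 mm. Origin: centre of the hole's mouth, level with the block's top, 74 mm above the bench; z up, x across the row, y along it.
- socket_yellow: Fixed pale wooden block, 54 mm square, 66 mm high, top painted yellow, with an upright hole 27 mm across, 60 mm deep. Four stand in a row at 56 mm pitch, in any order, in a plywood tray 80 x 240 mm. Origin: centre of the hole's mouth, level with the block's top, 74 mm above the bench; z up, x across the row, y along it.
- socket_green: Fixed pale wooden block, 54 mm square, 66 mm high, top painted green, with an upright hole 27 mm across, 60 mm deep. Four stand in a row at 56 mm pitch, in any order, in a plywood tray 80 x 240 mm. Origin: centre of the hole's mouth, level with the block's top, 74 mm above the bench; z up, x across the row, y along it.
- awl: Awl: same handle as the tools but all dark, no colour; 50 mm spike; origin as theirs. It stands among them, in any order, in the bench stand: a fixed dark wooden block 290 mm long, 56 mm wide (foot 84 mm), 74 mm high, with five holes like the sockets' at 54 mm pitch. Stand and tray are side by side, either on the left, rows within 20 degrees of world y.
- wax_jar: Small amber jar of wax with a brass cap, 36 mm across, 48 mm high, loose on the bench in the gap between stand and tray. Origin: centre of its underside, z up.
Things that resemble listed ones, but are neither listed nor needed, are in the scene too. Leave any purple or turquoise look-alike of the tool_red alone.

How it is judged (in metres and radians):
At the end, for the whole second after the job is handed in: Each tool stands upright (7 degrees) and at rest in the socket of its colour, axis within 12 mm of the hole's centre, skirt down on the block (4 mm); the awl is upright and within 12 mm, the wax jar upright and within 20 mm, of where it stood; all released (horizontal distance between tool_red and socket_red below 0.012 m and z of tool_red in the frame of socket_red between -0.004 and 0.004 m and angle between each of tool_red, tool_blue, tool_yellow, tool_green, awl, wax_jar's own z axis and vertical below 0.12 rad and linear speed of each of tool_red, tool_blue, tool_yellow, tool_green below 0.02 m/s and angular speed of each of tool_red, tool_blue, tool_yellow, tool_green below 0.2 rad/s and horizontal distance between tool_blue and socket_blue below 0.012 m and z of tool_blue in the frame of socket_blue between -0.004 and 0.004 m and horizontal distance between tool_yellow and socket_yellow below 0.012 m and z of tool_yellow in the frame of socket_yellow between -0.004 and 0.004 m and horizontal distance between tool_green and socket_green below 0.012 m and z of tool_green in the frame of socket_green between -0.004 and 0.004 m and distance of awl from where it was at the start of the episode below 0.012 m and distance of wax_jar from where it was at the start of the episode below 0.02 m); the robot touches nothing.
It fails at once if A carving tool is dropped: it falls, out of the gripper, at more than 0.7 m/s ((linear speed of tool_red above 0.7 m/s and contact force between the fingers and tool_red below 0.05 N) or (linear speed of tool_blue above 0.7 m/s and contact force between the fingers and tool_blue below 0.05 N) or (linear speed of tool_yellow above 0.7 m/s and contact force between the fingers and tool_yellow below 0.05 N) or (linear speed of tool_green above 0.7 m/s and contact force between the fingers and tool_green below 0.05 N)).
It fails at once if The awl is taken from its hole (moved more than 30 mm) (distance of awl from where it was at the start of the episode above 0.03 m).
It fails at once if The wax jar is knocked over or pushed more than 30 mm (distance of wax_jar from where it was at the start of the episode above 0.03 m or angle between wax_jar's own z axis and vertical above 0.3 rad).
It also fails if it takes over 96 s, if anything falls off the work surface, if the arm or the gripper's body presses on something with over 40 N, if the wrist force passes 120 N, or if a joint passes its speed limit or range.

## Working session

There is one attempt and no reset: what is moved stays moved. The work goes in short steps, Python scripts to look and compute and a tool call to move; the robot and the scene stay as the last step left them, time stands still between calls to the robot, and variables do not carry over. Pictures are saved under pics/ and viewed, at most 14 in all, crops included, and the job is handed in when it is done.

Besides the shell and the picture viewer there is one more tool, called after "Emit:" by a JSON object that holds its "api" and its "payload". play_rows: Moves the arm, as the interface text tells. Scaled input: -1 to 1 covers 30 mm each way for a shift and 0.15 rad each way for a turn. Its arguments: {"type":"object","properties":{"commands":{"type":"string"},"grip":{"type":"number"}},"required":["commands"]}

```bash
mkdir -p pics; ls; python3 - <<'E'
from station import r,cams
import cv2,numpy as np
for n in("scene","top"):
    p,d=cams.capture(n); cv2.imwrite(f"pics/{n}0.png",p); np.save(f"{n}0.npy",d)
    i=cams.camera_info(n); print(n,i["mtx"].round(1).tolist(),i["R"].round(3).tolist(),i["t"].round(3).tolist(),(-i["R"].T@i["t"]).round(3))
s=r.sense();print(s["time_s"],s["tcp_pos"],s["ee_rot"],s["gripper_width"])
E
```

```text
pics
scene [[535.2, 0.0, 323.4], [0.0, 535.2, 246.7], [0.0, 0.0, 1.0]] [[-0.473, 0.881, -0.007], [0.737, 0.391, -0.551], [-0.483, -0.266, -0.835]] [0.276, -0.315, 1.325] [1.003 0.231 0.934]
top [[552.6, 0.0, 318.9], [0.0, 552.6, 242.9], [0.0, 0.0, 1.0]] [[0.026, -1.0, -0.001], [-0.992, -0.025, -0.121], [0.121, 0.004, -0.993]] [-0.042, 0.507, 1.16] [ 0.364 -0.034  1.213]
0.1 [ 0.15497837 -0.60492801  0.22155104] [[-9.68764246e-01 -2.47982786e-01 -6.11670239e-04]
 [-2.47983511e-01  9.68762387e-01  1.90159155e-03]
 [ 1.21001152e-04  1.99387803e-03 -9.99998005e-01]] 1.0012254663034426
```

View pics/scene0.png

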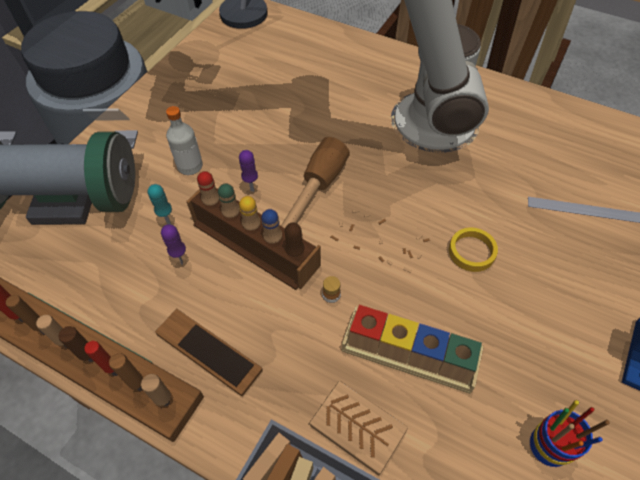

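View pics/top0.png

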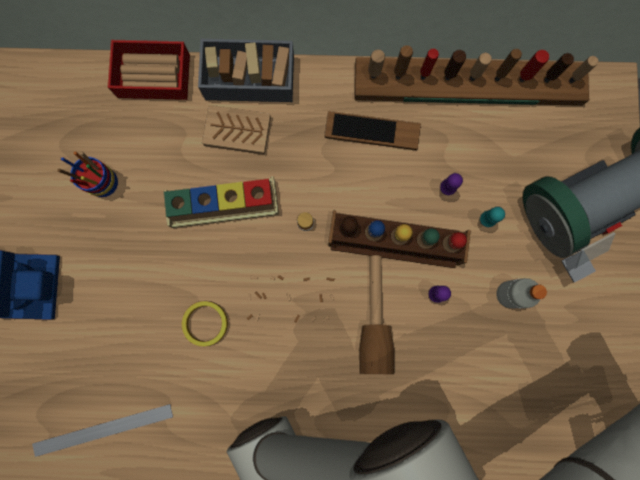

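The top view shows the stand with, left to right, the dark awl (348,227), blue (376,229), yellow (403,233), green (430,237) and red (457,241). The sockets are green (178,202), blue (204,199), yellow (231,196) and red (257,193), with the jar at (305,221).

Things that could be mistaken for what I want:
- Purple look-alikes at (452,183) and (440,293), and a turquoise one at (491,216).
- Red-handled tools in the back rack at (430,63) and (535,66).
- The red-lidded bottle at (535,292) and the pencil cup at (93,175).
- The yellow ring at (205,323).

I choose the four tools in the dark five-hole stand.

```bash
cat > h.py <<'E'
import numpy as np,cv2
from station import r,cams
def cast(n,uv,z):
    "pixel -> world point on the plane at height z"
    i=cams.camera_info(n); c=-i["R"].T@i["t"]
    d=i["R"].T@np.linalg.inv(i["mtx"])@[*uv,1]
    return c+d*(z-c[2])/d[2]
def proj(n,X):
    i=cams.camera_info(n); p=i["mtx"]@(i["R"]@np.asarray(X)+i["t"]); return p[:2]/p[2]
def cloud(n,d):
    i=cams.camera_info(n); v,u=np.mgrid[:480,:640]
    return ((np.stack([u*d,v*d,d],-1)@np.linalg.inv(i["mtx"]).T)-i["t"])@i["R"]
H={"red":[(0,6),(174,180)],"yellow":[(20,32)],"green":[(50,88)],"blue":[(100,125)]}
def mask(p,c,s=90,v=40):
    h=cv2.cvtColor(p,cv2.COLOR_BGR2HSV); m=0
    for a,b in H[c]: m=m|cv2.inRange(h,(a,s,v),(b,255,255))
    return m
E
python3 - <<'E'
from h import *
img={n:cv2.imread(f"pics/{n}0.png") for n in("top","scene")}; D={n:np.load(n+"0.npy") for n in img}
P={n:cloud(n,D[n]) for n in img}
from scipy.optimize import least_squares
box={"top":{"tool":(335,205,480,270),"sock":(160,170,280,230)},"scene":{"tool":(185,165,325,270),"sock":(340,300,490,390)}}
for k,zr in (("tool",(.1,.155)),("sock",(.068,.08))):
  for c in H:
    o=[]
    for n in img:
        m=mask(img[n],c)>0; b=box[n][k]; w=np.zeros_like(m); w[b[1]:b[3],b[0]:b[2]]=1; m&=w
        q=P[n][m]; q=q[(q[:,2]>zr[0])&(q[:,2]<zr[1])]
        if len(q)<5: o.append((n,len(q)));continue
        u,v=[a.mean().round(1) for a in np.nonzero(m)[::-1]]
        if k=="tool": # surface of dome/barrel radius 16
            x=least_squares(lambda x:np.linalg.norm(q-[x[0],x[1],.1315],axis=1)-16e-3,q[:,:2].mean(0),loss="soft_l1",f_scale=2e-3).x
            o.append((n,len(q),u,v,x.round(4),q[:,2].max().round(4)))
        else:
            rc=cv2.minAreaRect((q[:,:2]*1e3).astype(np.float32)); o.append((n,len(q),u,v,[np.round(t,1) for t in rc[0]],rc[1],q[:,2].mean().round(4)))
    print(k,c,o)
T=P["top"]
for nm,(u,v) in dict(awl=(348,226),jar=(305,219),pur1=(454,180),turq=(495,213),pur2=(440,293),bottle=(538,291),mallet=(376,350)).items():
    q=T[v-12:v+12,u-12:u+12].reshape(-1,3); print(nm,T[v,u].round(3),q[:,2].max().round(3))
E
```

```text
tool red [('top', 227, np.float64(456.7), np.float64(239.9), array([ 0.5093, -0.3013]), np.float64(0.1502)), ('scene', 191, np.float64(204.8), np.float64(179.5), array([ 0.5088, -0.3034]), np.float64(0.1496))]
tool yellow [('top', 226, np.float64(404.1), np.float64(232.8), array([ 0.5221, -0.1949]), np.float64(0.1521)), ('scene', 207, np.float64(247.2), np.float64(204.4), array([ 0.5222, -0.1961]), np.float64(0.1498))]
tool green [('top', 164, np.float64(431.1), np.float64(235.8), array([ 0.5159, -0.2483]), np.float64(0.1521)), ('scene', 19, np.float64(224.6), np.float64(187.1), array([ 0.5158, -0.2497]), np.float64(0.1491))]
tool blue [('top', 186, np.float64(376.6), np.float64(228.0), array([ 0.529 , -0.1413]), np.float64(0.1511)), ('scene', 168, np.float64(269.2), np.float64(216.6), array([ 0.5282, -0.1432]), np.float64(0.1502))]
sock red [('top', 514, np.float64(257.3), np.float64(192.6), [np.float64(606.9), np.float64(104.2)], (53.75429153442383, 53.54125213623047), np.float64(0.0748)), ('scene', 708, np.float64(368.3), np.float64(322.4), [np.float64(606.9), np.float64(102.2)], 
[... 557 characters left out ...]
 395, np.float64(463.9), np.float64(354.2), [np.float64(582.6), np.float64(268.5)], (53.336708068847656, 49.838035583496094), np.float64(0.0736))]
sock blue [('top', 516, np.float64(203.5), np.float64(199.4), [np.float64(589.4), np.float64(215.5)], (52.51768112182617, 54.662899017333984), np.float64(0.0747)), ('scene', 728, np.float64(430.8), np.float64(342.2), [np.float64(590.1), np.float64(213.1)], (54.63437271118164, 54.0081787109375), np.float64(0.0735))]
awl [ 0.529 -0.085  0.147] 1.213
jar [0.557 0.002 0.049] 1.213
pur1 [ 0.631 -0.297  0.126] 1.213
turq [ 0.566 -0.379  0.125] 1.213
pur2 [ 0.404 -0.269  0.125] 1.213
bottle [ 0.411 -0.444  0.168] 1.213
mallet [ 0.287 -0.15   0.074] 1.213
```

```bash
python3 - <<'E'
import cv2
p=cv2.imread("pics/top0.png"); cv2.imwrite("pics/crop0.png",cv2.resize(p[165:275,160:480],None,fx=2.5,fy=2.5,interpolation=cv2.INTER_CUBIC))
E
```

```text
(no output)
```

View pics/crop0.png

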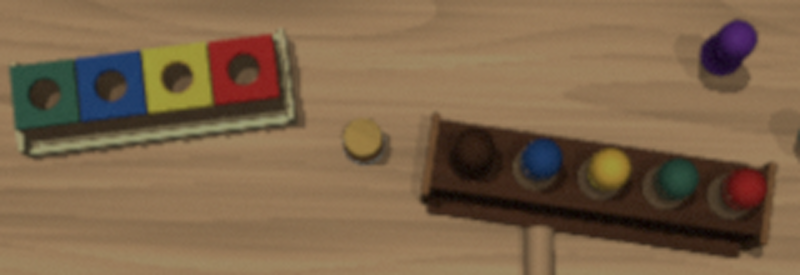

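The crop confirms the choice: dark awl at the left of the stand, then blue, yellow, green and red, with sockets green, blue, yellow and red. Purple stands apart. I'm moving above red with the fingers set to close across the row.

Emit:
{"api": "play_rows", "payload": {"commands": "0.84 0.72 0.1 0 0 0.57;0.84 0.72 0.1 0 0 0.57;0.84 0.72 0.1 0 0 0.57;0.84 0.72 0.1 0 0 0.57;0.84 0.72 0.1 0 0 0.57;0.84 0.72 0 0 0 0.57;0.84 0.72 0 0 0 0.57;0.84 0.72 0 0 0 0.57;0.84 0.72 0 0 0 0.57;0.84 0.72 0 0 0 0.57;0.84 0.72 0 0 0 0.57;0.84 0.72 0 0 0 0.57;0.84 0.72 0 0 0 0.57;0.84 0.72 0 0 0 0.57;0 0 0 0 0 0;0 0 0 0 0 0", "grip": 87}}

```text
time_s: 1.7
tcp_pos: [0.508, -0.3024, 0.2368]
ee_rot: [[-0.122, -0.993, -0.002], [-0.993, 0.122, 0.001], [-0.0, 0.002, -1.0]]
wrist_force: [-0.5, 0.0, -0.2]
gripper_width: 1.001
gripper_force: 0.0
```

Emit:
{"api": "play_rows", "payload": {"commands": "0.03 0 -0.6 0 0 0;0 0 -0.6 0 0 0;0 0 -0.6 0 0 0;0 0 -0.6 0 0 0;0 0 -0.6 0 0 0;0 0 -0.6 0 0 0;0 0 -0.5 0 0 0;0 0 -0.4 0 0 0;0 0 -0.1 0 0 0;0 0 0 0 0 0;0 0 0 0 0 0"}}

```text
time_s: 2.8
tcp_pos: [0.5092, -0.3034, 0.1003]
ee_rot: [[-0.123, -0.992, 0.001], [-0.992, 0.123, -0.001], [0.0, -0.001, -1.0]]
wrist_force: [-0.5, 0.1, 0.2]
gripper_width: 0.997
gripper_force: 0.0
```

Emit:
{"api": "play_rows", "payload": {"commands": "0 0 0 0 0 0;0 0 0 0 0 0;0 0 0 0 0 0;0 0 0 0 0 0;0 0 0 0 0 0;0 0 0 0 0 0;0 0 0 0 0 0;0 0 0 0 0 0;0 0 0 0 0 0;0 0 0 0 0 0", "grip": 20}}

```text
time_s: 3.8
tcp_pos: [0.5088, -0.303, 0.0995]
ee_rot: [[-0.123, -0.992, -0.0], [-0.992, 0.123, 0.0], [-0.0, 0.0, -1.0]]
wrist_force: [-0.2, -0.2, 0.2]
gripper_width: 0.359
gripper_force: 30.0
```

Emit:
{"api": "play_rows", "payload": {"commands": "0 0 0.3 0 0 0;0 0 0.5 0 0 0;0 0 0.7 0 0 0;0 0 0.7 0 0 0;0 0 0.7 0 0 0;0 0 0.7 0 0 0;0 0 0.7 0 0 0;0 0 0.5 0 0 0;0 0 0.2 0 0 0;0 0 0 0 0 0;0 0 0 0 0 0"}}

```text
time_s: 4.9
tcp_pos: [0.5084, -0.3027, 0.2487]
ee_rot: [[-0.123, -0.992, -0.001], [-0.992, 0.123, 0.001], [-0.001, 0.001, -1.0]]
wrist_force: [-0.2, -0.3, -0.9]
gripper_width: 0.359
gripper_force: 30.0
```

```bash
python3 - <<'E'
from h import *
p,d=cams.capture("scene"); u,v=map(int,proj("scene",r.sense()["tcp_pos"])); print(u,v)
cv2.imwrite("pics/held.png",cv2.resize(p[max(0,v-120):v+130,max(0,u-120):u+200],None,fx=2,fy=2))
E
```

```text
192 136
```

View pics/held.png

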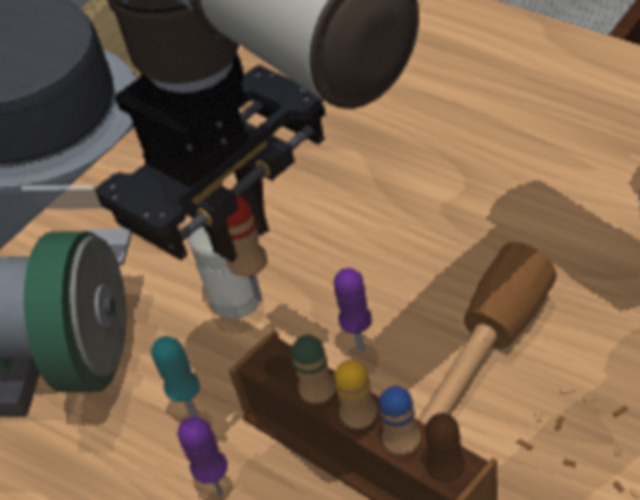

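The crop shows red gripped upright at (242,235), with the rest of the stand undisturbed. Next is carrying it to the red socket.

Emit:
{"api": "play_rows", "payload": {"commands": "0.19 0.4 0 0 0 0.1;0.19 0.6 0 0 0 0.1;0.19 0.8 0 0 0 0.1;0.19 0.8 0 0 0 0.1;0.19 0.8 0 0 0 0.1;0.19 0.8 0 0 0 0.1;0.19 0.8 0 0 0 0.1;0.19 0.8 0 0 0 0.1;0.19 0.8 0 0 0 0.1;0.19 0.8 0 0 0 0.1;0.19 0.8 0 0 0 0.1;0.19 0.8 0 0 0 0.1;0.19 0.8 0 0 0 0.1;0.19 0.8 0 0 0 0.1;0.19 0.8 0 0 0 0.1;0.19 0.8 0 0 0 0.1;0.19 0.8 0 0 0 0.13;0.05 0.45 0 0 0 0.1;0 0.1 0 0 0 0;0 0 0 0 0 0"}}

```text
time_s: 6.95
tcp_pos: [0.6068, 0.1037, 0.2491]
ee_rot: [[0.151, -0.988, -0.001], [-0.988, -0.151, -0.0], [0.0, 0.001, -1.0]]
wrist_force: [-0.3, -0.5, -0.1]
gripper_width: 0.361
gripper_force: 30.0
```

Emit:
{"api": "play_rows", "payload": {"commands": "0 0 0 0 0 0;0 0 0 0 0 0"}}

```text
time_s: 7.15
tcp_pos: [0.607, 0.1026, 0.2497]
ee_rot: [[0.15, -0.989, -0.0], [-0.989, -0.15, -0.0], [0.0, 0.0, -1.0]]
wrist_force: [-0.5, -0.7, -0.6]
gripper_width: 0.354
gripper_force: 30.0
```

```bash
python3 - <<'E'
from h import *
for n in("scene","top"):
    p,d=cams.capture(n); u,v=map(int,proj(n,r.sense()["tcp_pos"])); print(n,u,v)
    cv2.imwrite(f"pics/over_{n}.png",cv2.resize(p[max(0,v-80):v+120,max(0,u-130):u+130],None,fx=3,fy=3)[:600,:780])
E
```

```text
scene 376 270
top 246 171
```

View pics/over_scene.png

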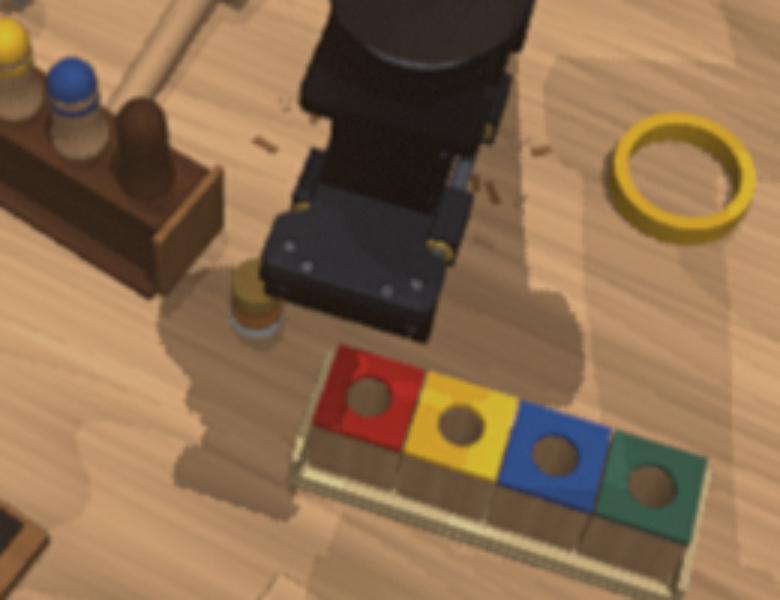

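The tool is hidden behind the gripper. The red socket hole at crop (368,395) matches the measured centre, so I'm lowering.

Emit:
{"api": "play_rows", "payload": {"commands": "0 0 -0.4 0 0 0;0 0 -0.6 0 0 0;0 0 -0.6 0 0 0;0 0 -0.5 0 0 0;0 0 -0.4 0 0 0;0 0 -0.4 0 0 0;0 0 -0.4 0 0 0;0 0 -0.4 0 0 0;0 0 -0.4 0 0 0;0 0 -0.3 0 0 0;0 0 -0.2 0 0 0;0 0 -0.1 0 0 0;0 0 0 0 0 0;0 0 0 0 0 0;0 0 0 0 0 0"}}

```text
time_s: 8.75
tcp_pos: [0.6076, 0.1036, 0.1092]
ee_rot: [[0.151, -0.989, 0.001], [-0.989, -0.151, 0.0], [-0.0, -0.001, -1.0]]
wrist_force: [-0.4, 0.5, -0.9]
gripper_width: 0.357
gripper_force: 30.0
```

Emit:
{"api": "play_rows", "payload": {"commands": "0 0 -0.15 0 0 0;0 0 -0.1 0 0 0;0 0 -0.05 0 0 0;0 0 0 0 0 0;0 0 0 0 0 0"}}

```text
time_s: 9.25
tcp_pos: [0.6072, 0.1035, 0.0995]
ee_rot: [[0.151, -0.989, -0.0], [-0.989, -0.151, -0.0], [0.0, 0.0, -1.0]]
wrist_force: [-0.4, -0.6, 0.5]
gripper_width: 0.354
gripper_force: 30.0
```

Emit:
{"api": "play_rows", "payload": {"commands": "0 0 -0.03 0 0 0;0 0 0 0 0 0"}}

```text
time_s: 9.45
tcp_pos: [0.6072, 0.1035, 0.0994]
ee_rot: [[0.151, -0.989, 0.0], [-0.989, -0.151, -0.0], [0.0, -0.0, -1.0]]
wrist_force: [-2.6, -0.1, 3.8]
gripper_width: 0.357
gripper_force: 30.0
```

Emit:
{"api": "play_rows", "payload": {"commands": "0 0 0 0 0 0;0 0 0 0 0 0;0 0 0 0 0 0;0 0 0 0 0 0;0 0 0 0 0 0;0 0 0 0 0 0;0 0 0 0 0 0;0 0 0.4 0 0 0;0 0 0.8 0 0 0;0 0 0.8 0 0 0;0 0 0.8 0 0 0;0 0 0.8 0 0 0;0 0 0.6 0 0 0;0 0 0.4 0 0 0;0 0 0 0 0 0", "grip": 87}}

```text
time_s: 10.95
tcp_pos: [0.6082, 0.1037, 0.2393]
ee_rot: [[0.151, -0.989, 0.004], [-0.989, -0.151, 0.001], [-0.001, -0.005, -1.0]]
wrist_force: [-0.7, -0.4, -0.3]
gripper_width: 0.998
gripper_force: 0.0
```

Emit:
{"api": "play_rows", "payload": {"commands": "-0.24 -0.9 0 0 0 -0.14;-0.24 -0.9 0 0 0 -0.14;-0.24 -0.9 0 0 0 -0.14;-0.24 -0.9 0 0 0 -0.14;-0.24 -0.9 0 0 0 -0.14;-0.24 -0.9 0 0 0 -0.14;-0.24 -0.9 0 0 0 -0.14;-0.24 -0.9 0 0 0 -0.14;-0.24 -0.9 0 0 0 -0.14;-0.24 -0.9 0 0 0 -0.14;-0.24 -0.9 0 0 0 -0.14;-0.24 -0.9 0 0 0 -0.14;-0.19 -0.95 0 0 0 -0.15;0 0 0 0 0 0;0 0 0 0 0 0;0 0 0 0 0 0"}}

```text
time_s: 12.55
tcp_pos: [0.515, -0.2484, 0.236]
ee_rot: [[-0.122, -0.993, -0.001], [-0.993, 0.122, 0.001], [-0.0, 0.001, -1.0]]
wrist_force: [0.8, 0.2, 0.3]
gripper_width: 1.002
gripper_force: 0.0
```

```bash
python3 - <<'E'
from h import *
p,d=cams.capture("scene")
cv2.imwrite("pics/after1.png",cv2.resize(p[150:400,180:500],None,fx=2,fy=2))
m=mask(p,"red")>0; w=np.zeros_like(m); w[240:360,340:400]=1
q=cloud("scene",d)[m&w]; q=q[q[:,2]>.1]; print(q[:,:].mean(0),q.max(0),len(q))
E
```

```text
[0.61670436 0.10533081 0.14985176] [1.00254301 0.23133489 0.93382605] 269
```

View pics/after1.png

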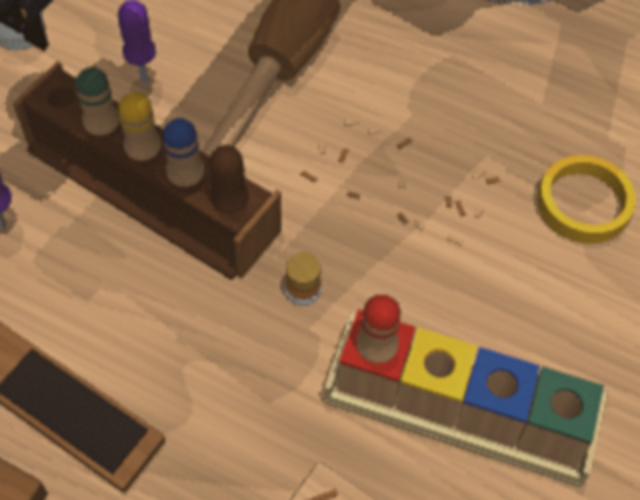

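Red stands upright and home in the red socket, at crop (380,330), and the jar is in place. Green is next.

Emit:
{"api": "play_rows", "payload": {"commands": "0.03 -0.02 -0.6 0 0 0;0 0 -0.6 0 0 0;0 0 -0.6 0 0 0;0 0 -0.6 0 0 0;0 0 -0.6 0 0 0;0 0 -0.6 0 0 0;0 0 -0.5 0 0 0;0 0 -0.35 0 0 0;0 0 -0.1 0 0 0;0 0 0 0 0 0;0 0 0 0 0 0"}}

```text
time_s: 13.7
tcp_pos: [0.5167, -0.2496, 0.1009]
ee_rot: [[-0.122, -0.993, 0.001], [-0.993, 0.122, -0.001], [0.0, -0.002, -1.0]]
wrist_force: [-0.1, 0.6, 0.3]
gripper_width: 0.996
gripper_force: 0.0
```

Emit:
{"api": "play_rows", "payload": {"commands": "0 0 0 0 0 0;0 0 0 0 0 0;0 0 0 0 0 0;0 0 0 0 0 0;0 0 0 0 0 0;0 0 0 0 0 0;0 0 0 0 0 0;0 0 0 0 0 0;0 0 0 0 0 0", "grip": 20}}

```text
time_s: 14.6
tcp_pos: [0.5159, -0.2496, 0.1001]
ee_rot: [[-0.123, -0.992, -0.0], [-0.992, 0.123, 0.0], [-0.0, 0.0, -1.0]]
wrist_force: [0.2, 0.1, 0.1]
gripper_width: 0.361
gripper_force: 30.0
```

Emit:
{"api": "play_rows", "payload": {"commands": "0 0 0.3 0 0 0;0 0 0.5 0 0 0;0 0 0.7 0 0 0;0 0 0.7 0 0 0;0 0 0.7 0 0 0;0 0 0.7 0 0 0;0 0 0.7 0 0 0;0 0 0.5 0 0 0;0 0 0.2 0 0 0;0 0 0 0 0 0;0 0 0 0 0 0"}}

```text
time_s: 15.7
tcp_pos: [0.5155, -0.2494, 0.2494]
ee_rot: [[-0.123, -0.992, -0.001], [-0.992, 0.123, 0.001], [-0.001, 0.001, -1.0]]
wrist_force: [0.3, -0.2, -0.9]
gripper_width: 0.357
gripper_force: 30.0
```

Emit:
{"api": "play_rows", "payload": {"commands": "0.11 0.4 0 0 0 0.09;0.11 0.7 0 0 0 0.09;0.11 0.95 0 0 0 0.09;0.11 0.95 0 0 0 0.09;0.11 0.95 0 0 0 0.09;0.11 0.95 0 0 0 0.09;0.11 0.95 0 0 0 0.09;0.11 0.95 0 0 0 0.09;0.11 0.95 0 0 0 0.09;0.11 0.95 0 0 0 0.09;0.11 0.95 0 0 0 0.09;0.11 0.95 0 0 0 0.09;0.11 0.95 0 0 0 0.09;0.11 0.95 0 0 0 0.09;0.11 0.95 0 0 0 0.09;0.11 0.95 0 0 0 0.09;0.11 0.95 0 0 0 0.1;0.11 0.95 0 0 0 0.1;0.11 0.7 0 0 0 0.1;0.12 0.28 0 0 0 0.09"}}

```text
time_s: 17.7
tcp_pos: [0.5816, 0.2712, 0.2487]
ee_rot: [[0.154, -0.988, -0.002], [-0.988, -0.154, -0.001], [0.001, 0.002, -1.0]]
wrist_force: [0.1, -0.4, -0.4]
gripper_width: 0.357
gripper_force: 30.0
```

Emit:
{"api": "play_rows", "payload": {"commands": "0 0 0 0 0 0;0 0 0 0 0 0;0 0 0 0 0 0"}}

```text
time_s: 18.0
tcp_pos: [0.5822, 0.2678, 0.2502]
ee_rot: [[0.15, -0.989, -0.0], [-0.989, -0.15, -0.0], [0.0, 0.0, -1.0]]
wrist_force: [0.4, -0.9, -0.8]
gripper_width: 0.355
gripper_force: 30.0
```

Emit:
{"api": "play_rows", "payload": {"commands": "0 0.03 -0.4 0 0 0;0 0 -0.6 0 0 0;0 0 -0.6 0 0 0;0 0 -0.5 0 0 0;0 0 -0.4 0 0 0;0 0 -0.4 0 0 0;0 0 -0.4 0 0 0;0 0 -0.4 0 0 0;0 0 -0.4 0 0 0;0 0 -0.3 0 0 0;0 0 -0.2 0 0 0;0 0 -0.1 0 0 0;0 0 -0.1 0 0 0;0 0 -0.1 0 0 0;0 0 0 0 0 0;0 0 0 0 0 0;0 0 0 0 0 0"}}

```text
time_s: 19.7
tcp_pos: [0.5825, 0.2698, 0.1035]
ee_rot: [[0.151, -0.989, 0.001], [-0.989, -0.151, 0.0], [-0.0, -0.001, -1.0]]
wrist_force: [0.0, -1.3, -1.2]
gripper_width: 0.359
gripper_force: 30.0
```

Emit:
{"api": "play_rows", "payload": {"commands": "0 0 -0.06 0 0 0;0 0 -0.04 0 0 0;0 0 -0.02 0 0 0;0 0 0 0 0 0;0 0 0 0 0 0"}}

```text
time_s: 20.2
tcp_pos: [0.5824, 0.2697, 0.1001]
ee_rot: [[0.151, -0.989, 0.0], [-0.989, -0.151, 0.0], [-0.0, -0.0, -1.0]]
wrist_force: [-2.0, -0.1, 3.4]
gripper_width: 0.359
gripper_force: 30.0
```

Emit:
{"api": "play_rows", "payload": {"commands": "0 0 0 0 0 0;0 0 0 0 0 0;0 0 0 0 0 0;0 0 0 0 0 0;0 0 0 0 0 0;0 0 0 0 0 0;0 0 0 0 0 0;0 0 0.4 0 0 0;0 0 0.8 0 0 0;0 0 0.8 0 0 0;0 0 0.8 0 0 0;0 0 0.8 0 0 0;0 0 0.6 0 0 0;0 0 0.4 0 0 0;0 0 0 0 0 0", "grip": 87}}

```text
time_s: 21.7
tcp_pos: [0.5832, 0.2701, 0.2403]
ee_rot: [[0.151, -0.989, 0.004], [-0.989, -0.151, 0.003], [-0.002, -0.004, -1.0]]
wrist_force: [-0.2, -0.3, 0.6]
gripper_width: 1.0
gripper_force: 0.0
```

Emit:
{"api": "play_rows", "payload": {"commands": "-0.11 -0.86 0 0 0 -0.1;-0.11 -0.86 0 0 0 -0.1;-0.11 -0.86 0 0 0 -0.1;-0.11 -0.86 0 0 0 -0.1;-0.11 -0.86 0 0 0 -0.1;-0.11 -0.86 0 0 0 -0.1;-0.11 -0.86 0 0 0 -0.1;-0.11 -0.86 0 0 0 -0.1;-0.11 -0.86 0 0 0 -0.1;-0.11 -0.86 0 0 0 -0.1;-0.11 -0.86 0 0 0 -0.1;-0.11 -0.86 0 0 0 -0.1;-0.11 -0.86 0 0 0 -0.1;-0.11 -0.86 0 0 0 -0.1;-0.11 -0.86 0 0 0 -0.1;-0.11 -0.86 0 0 0 -0.11;-0.12 -0.86 0 0 0 -0.11;-0.12 -0.86 0 0 0 -0.11;0 0 0 0 0 0;0 0 0 0 0 0"}}

```text
time_s: 23.7
tcp_pos: [0.5217, -0.1949, 0.2365]
ee_rot: [[-0.124, -0.992, -0.002], [-0.992, 0.124, 0.001], [-0.0, 0.002, -1.0]]
wrist_force: [-0.3, 0.3, -0.5]
gripper_width: 1.001
gripper_force: 0.0
```

```bash
python3 - <<'E'
from h import *
p,d=cams.capture("scene")
cv2.imwrite("pics/after2.png",cv2.resize(p[150:400,180:500],None,fx=2,fy=2)); print(r.sense()["tcp_pos"])
E
```

```text
[ 0.52195122 -0.1943743   0.23677931]
```

View pics/after2.png

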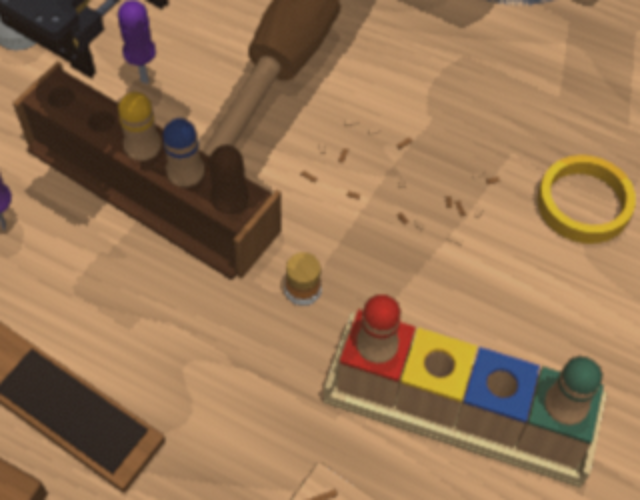

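Green is home and upright at crop (575,390), red and the jar are unchanged. Yellow is next.

Emit:
{"api": "play_rows", "payload": {"commands": "0 -0.04 -0.6 0 0 0;0 0 -0.6 0 0 0;0 0 -0.6 0 0 0;0 0 -0.6 0 0 0;0 0 -0.6 0 0 0;0 0 -0.6 0 0 0;0 0 -0.5 0 0 0;0 0 -0.37 0 0 0;0 0 -0.1 0 0 0;0 0 0 0 0 0;0 0 0 0 0 0"}}

```text
time_s: 24.85
tcp_pos: [0.523, -0.1958, 0.1012]
ee_rot: [[-0.122, -0.993, 0.001], [-0.993, 0.122, -0.0], [0.0, -0.001, -1.0]]
wrist_force: [1.2, 0.2, -0.5]
gripper_width: 0.997
gripper_force: 0.0
```

Emit:
{"api": "play_rows", "payload": {"commands": "0 0 0 0 0 0;0 0 0 0 0 0;0 0 0 0 0 0;0 0 0 0 0 0;0 0 0 0 0 0;0 0 0 0 0 0;0 0 0 0 0 0;0 0 0 0 0 0;0 0 0 0 0 0", "grip": 20}}

```text
time_s: 25.75
tcp_pos: [0.5222, -0.1959, 0.1004]
ee_rot: [[-0.123, -0.992, -0.0], [-0.992, 0.123, 0.0], [-0.0, 0.0, -1.0]]
wrist_force: [-1.4, 0.0, -0.1]
gripper_width: 0.359
gripper_force: 30.0
```

Emit:
{"api": "play_rows", "payload": {"commands": "0 0 0.3 0 0 0;0 0 0.5 0 0 0;0 0 0.7 0 0 0;0 0 0.7 0 0 0;0 0 0.7 0 0 0;0 0 0.7 0 0 0;0 0 0.7 0 0 0;0 0 0.5 0 0 0;0 0 0.2 0 0 0;0 0 0 0 0 0;0 0 0 0 0 0"}}

```text
time_s: 26.85
tcp_pos: [0.5218, -0.1957, 0.2496]
ee_rot: [[-0.123, -0.992, -0.001], [-0.992, 0.123, 0.001], [-0.0, 0.001, -1.0]]
wrist_force: [-0.5, 0.1, -0.5]
gripper_width: 0.357
gripper_force: 30.0
```

Emit:
{"api": "play_rows", "payload": {"commands": "0.17 0.4 0 0 0 0.12;0.17 0.6 0 0 0 0.12;0.17 0.9 0 0 0 0.12;0.17 0.9 0 0 0 0.12;0.17 0.9 0 0 0 0.12;0.17 0.9 0 0 0 0.12;0.17 0.9 0 0 0 0.12;0.17 0.9 0 0 0 0.12;0.17 0.9 0 0 0 0.12;0.17 0.9 0 0 0 0.12;0.17 0.9 0 0 0 0.12;0.17 0.9 0 0 0 0.12;0.17 0.9 0 0 0 0.13;0.17 0.6 0 0 0 0.13;0.17 0.32 0 0 0 0.13;0 0 0 0 0 0;0 0 0 0 0 0;0 0 0 0 0 0"}}

```text
time_s: 28.65
tcp_pos: [0.5987, 0.1577, 0.2505]
ee_rot: [[0.15, -0.989, -0.0], [-0.989, -0.15, -0.0], [0.0, 0.0, -1.0]]
wrist_force: [-0.0, 0.2, -1.3]
gripper_width: 0.356
gripper_force: 30.0
```

Emit:
{"api": "play_rows", "payload": {"commands": "0 0.01 -0.4 0 0 0;0 0 -0.6 0 0 0;0 0 -0.6 0 0 0;0 0 -0.5 0 0 0;0 0 -0.4 0 0 0;0 0 -0.4 0 0 0;0 0 -0.4 0 0 0;0 0 -0.4 0 0 0;0 0 -0.4 0 0 0;0 0 -0.3 0 0 0;0 0 -0.2 0 0 0;0 0 -0.1 0 0 0;0 0 -0.1 0 0 0;0 0 -0.06 0 0 0;0 0 0 0 0 0;0 0 0 0 0 0;0 0 0 0 0 0"}}

```text
time_s: 30.35
tcp_pos: [0.599, 0.1591, 0.105]
ee_rot: [[0.151, -0.989, 0.001], [-0.989, -0.151, 0.0], [-0.0, -0.001, -1.0]]
wrist_force: [-1.1, 0.1, -1.4]
gripper_width: 0.358
gripper_force: 30.0
```

Emit:
{"api": "play_rows", "payload": {"commands": "0 0 -0.08 0 0 0;0 0 -0.05 0 0 0;0 0 -0.03 0 0 0;0 0 0 0 0 0;0 0 0 0 0 0"}}

```text
time_s: 30.85
tcp_pos: [0.5988, 0.159, 0.1004]
ee_rot: [[0.151, -0.989, 0.0], [-0.989, -0.151, -0.0], [0.0, -0.0, -1.0]]
wrist_force: [-2.6, -0.2, 4.1]
gripper_width: 0.361
gripper_force: 30.0
```

Emit:
{"api": "play_rows", "payload": {"commands": "0 0 0 0 0 0;0 0 0 0 0 0;0 0 0 0 0 0;0 0 0 0 0 0;0 0 0 0 0 0;0 0 0 0 0 0;0 0 0 0 0 0;0 0 0.4 0 0 0;0 0 0.8 0 0 0;0 0 0.8 0 0 0;0 0 0.8 0 0 0;0 0 0.8 0 0 0;0 0 0.6 0 0 0;0 0 0.4 0 0 0;0 0 0 0 0 0", "grip": 87}}

```text
time_s: 32.35
tcp_pos: [0.5997, 0.1593, 0.2405]
ee_rot: [[0.151, -0.989, 0.004], [-0.989, -0.151, 0.002], [-0.001, -0.005, -1.0]]
wrist_force: [-0.2, 0.2, -1.1]
gripper_width: 1.0
gripper_force: 0.0
```

Emit:
{"api": "play_rows", "payload": {"commands": "-0.19 -0.84 0 0 0 -0.15;-0.19 -0.84 0 0 0 -0.15;-0.19 -0.84 0 0 0 -0.15;-0.19 -0.84 0 0 0 -0.15;-0.19 -0.84 0 0 0 -0.15;-0.19 -0.84 0 0 0 -0.15;-0.19 -0.84 0 0 0 -0.15;-0.19 -0.84 0 0 0 -0.15;-0.2 -0.84 0 0 0 -0.15;-0.2 -0.84 0 0 0 -0.16;-0.2 -0.84 0 0 0 -0.16;-0.2 -0.84 0 0 0 -0.16;0 0 0 0 0 0;0 0 0 0 0 0;0 0 0 0 0 0"}}

```text
time_s: 33.85
tcp_pos: [0.5292, -0.1428, 0.2373]
ee_rot: [[-0.122, -0.993, -0.001], [-0.993, 0.122, 0.0], [-0.0, 0.001, -1.0]]
wrist_force: [1.3, -0.3, -0.2]
gripper_width: 0.997
gripper_force: 0.0
```

```bash
python3 - <<'E'
from h import *
p,d=cams.capture("scene")
cv2.imwrite("pics/after3.png",cv2.resize(p[150:400,180:500],None,fx=2,fy=2)); print(r.sense()["tcp_pos"])
E
```

```text
[ 0.52928756 -0.1426912   0.23746203]
```

View pics/after3.png

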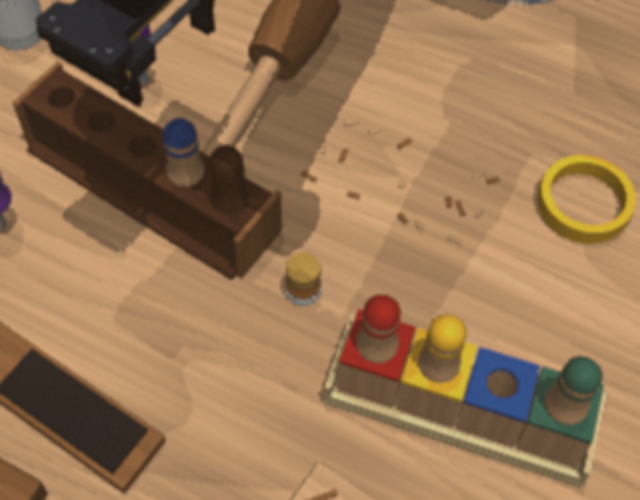

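Yellow is home and upright at crop (443,350), and blue remains at (183,150) next to the awl at (229,178). Taking blue.

Emit:
{"api": "play_rows", "payload": {"commands": "0 0.02 -0.6 0 0 0;0 0 -0.6 0 0 0;0 0 -0.6 0 0 0;0 0 -0.6 0 0 0;0 0 -0.6 0 0 0;0 0 -0.6 0 0 0;0 0 -0.5 0 0 0;0 0 -0.37 0 0 0;0 0 -0.1 0 0 0;0 0 0 0 0 0;0 0 0 0 0 0"}}

```text
time_s: 35.0
tcp_pos: [0.5299, -0.1427, 0.1015]
ee_rot: [[-0.122, -0.993, 0.001], [-0.993, 0.122, -0.0], [0.0, -0.001, -1.0]]
wrist_force: [-0.1, 0.1, -0.2]
gripper_width: 1.003
gripper_force: 0.0
```

Emit:
{"api": "play_rows", "payload": {"commands": "0 0 0 0 0 0;0 0 0 0 0 0;0 0 0 0 0 0;0 0 0 0 0 0;0 0 0 0 0 0;0 0 0 0 0 0;0 0 0 0 0 0;0 0 0 0 0 0;0 0 0 0 0 0", "grip": 20}}

```text
time_s: 35.9
tcp_pos: [0.5291, -0.1428, 0.1007]
ee_rot: [[-0.123, -0.992, -0.0], [-0.992, 0.123, 0.0], [0.0, 0.0, -1.0]]
wrist_force: [-1.0, 0.3, 0.9]
gripper_width: 0.36
gripper_force: 30.0
```

Emit:
{"api": "play_rows", "payload": {"commands": "0 0 0.3 0 0 0;0 0 0.5 0 0 0;0 0 0.7 0 0 0;0 0 0.7 0 0 0;0 0 0.7 0 0 0;0 0 0.7 0 0 0;0 0 0.7 0 0 0;0 0 0.5 0 0 0;0 0 0.2 0 0 0;0 0 0 0 0 0;0 0 0 0 0 0"}}

```text
time_s: 37.0
tcp_pos: [0.5287, -0.1427, 0.25]
ee_rot: [[-0.123, -0.992, -0.001], [-0.992, 0.123, 0.0], [-0.0, 0.001, -1.0]]
wrist_force: [-0.0, -0.2, -1.1]
gripper_width: 0.364
gripper_force: 30.0
```

Emit:
{"api": "play_rows", "payload": {"commands": "0.13 0.4 0 0 0 0.12;0.13 0.6 0 0 0 0.12;0.13 0.9 0 0 0 0.12;0.13 0.9 0 0 0 0.12;0.14 0.9 0 0 0 0.12;0.14 0.9 0 0 0 0.12;0.14 0.9 0 0 0 0.12;0.14 0.9 0 0 0 0.12;0.14 0.9 0 0 0 0.12;0.14 0.9 0 0 0 0.12;0.14 0.9 0 0 0 0.12;0.14 0.9 0 0 0 0.12;0.14 0.9 0 0 0 0.13;0.13 0.6 0 0 0 0.13;0.13 0.42 0 0 0 0.13;0 0 0 0 0 0;0 0 0 0 0 0;0 0 0 0 0 0"}}

```text
time_s: 38.8
tcp_pos: [0.5903, 0.2138, 0.2508]
ee_rot: [[0.15, -0.989, -0.0], [-0.989, -0.15, -0.0], [0.0, 0.0, -1.0]]
wrist_force: [0.2, -0.1, -0.4]
gripper_width: 0.355
gripper_force: 30.0
```

Emit:
{"api": "play_rows", "payload": {"commands": "0 0 -0.4 0 0 0;0 0 -0.6 0 0 0;0 0 -0.6 0 0 0;0 0 -0.5 0 0 0;0 0 -0.4 0 0 0;0 0 -0.4 0 0 0;0 0 -0.4 0 0 0;0 0 -0.4 0 0 0;0 0 -0.4 0 0 0;0 0 -0.3 0 0 0;0 0 -0.2 0 0 0;0 0 -0.1 0 0 0;0 0 -0.1 0 0 0;0 0 -0.06 0 0 0;0 0 0 0 0 0;0 0 0 0 0 0;0 0 0 0 0 0"}}

```text
time_s: 40.5
tcp_pos: [0.5906, 0.2149, 0.1053]
ee_rot: [[0.151, -0.989, 0.001], [-0.989, -0.151, 0.0], [-0.0, -0.001, -1.0]]
wrist_force: [0.1, -0.2, -1.0]
gripper_width: 0.357
gripper_force: 30.0
```

Emit:
{"api": "play_rows", "payload": {"commands": "0 0 -0.08 0 0 0;0 0 -0.05 0 0 0;0 0 -0.03 0 0 0;0 0 0 0 0 0;0 0 0 0 0 0"}}

```text
time_s: 41.0
tcp_pos: [0.5904, 0.2148, 0.1007]
ee_rot: [[0.151, -0.989, 0.0], [-0.989, -0.151, -0.0], [0.0, -0.0, -1.0]]
wrist_force: [-2.6, -0.8, 4.5]
gripper_width: 0.356
gripper_force: 30.0
```

Contact felt, so I'm releasing, rising and moving clear.

Emit:
{"api": "play_rows", "payload": {"commands": "0 0 0 0 0 0;0 0 0 0 0 0;0 0 0 0 0 0;0 0 0 0 0 0;0 0 0 0 0 0;0 0 0 0 0 0;0 0 0 0 0 0;0 0 0.4 0 0 0;0 0 0.8 0 0 0;0 0 0.8 0 0 0;0 0 0.8 0 0 0;0 0 0.8 0 0 0;0 0 0.6 0 0 0;0 0 0.4 0 0 0;0 0 0 0 0 0", "grip": 87}}

```text
time_s: 42.5
tcp_pos: [0.5913, 0.2152, 0.2408]
ee_rot: [[0.151, -0.989, 0.004], [-0.989, -0.151, 0.002], [-0.002, -0.005, -1.0]]
wrist_force: [-0.7, -0.6, 0.4]
gripper_width: 1.003
gripper_force: 0.0
```

Emit:
{"api": "play_rows", "payload": {"commands": "-0.6 -0.1 0 0 0 0;-0.6 -0.1 0 0 0 0;-0.6 -0.1 0 0 0 0;-0.6 -0.1 0 0 0 0;-0.6 -0.1 0 0 0 0;-0.6 -0.1 0 0 0 0;-0.6 -0.1 0 0 0 0;-0.6 -0.1 0 0 0 0;-0.5 0 0 0 0 0;-0.2 0 0 0 0 0;0 0 0 0 0 0;0 0 0 0 0 0;0 0 0 0 0 0"}}

```text
time_s: 43.8
tcp_pos: [0.426, 0.191, 0.238]
ee_rot: [[0.151, -0.989, -0.0], [-0.989, -0.151, -0.0], [0.0, 0.0, -1.0]]
wrist_force: [-0.6, -0.6, -0.6]
gripper_width: 1.002
gripper_force: 0.0
```

```bash
python3 - <<'E'
from h import *
p,d=cams.capture("scene")
cv2.imwrite("pics/after4.png",cv2.resize(p[150:400,180:500],None,fx=2,fy=2)); s=r.sense(); print(s["tcp_pos"],s["time_s"])
from scipy.optimize import least_squares
P=cloud("scene",d)
for c,(x,y) in dict(red=(.607,.103),yellow=(.599,.1585),blue=(.590,.214),green=(.582,.269)).items():
    q=P[(mask(p,c)>0)&(np.hypot(P[...,0]-x,P[...,1]-y)<.03)&(P[...,2]>.1)&(P[...,2]<.16)]
    f=least_squares(lambda v:np.linalg.norm(q-[v[0],v[1],v[2]],axis=1)-16e-3,[x,y,.13],loss="soft_l1",f_scale=2e-3).x
    print(c,len(q),f.round(4),((f[:2]-[x,y])*1e3).round(1),q[:,2].max().round(4))
E
```

```text
[0.42592974 0.19095307 0.2379429 ] 43.85
red 269 [0.6076 0.1021 0.1315] [ 0.6 -0.9] 0.1505
yellow 288 [0.599  0.1576 0.1316] [ 0.  -0.9] 0.1493
blue 245 [0.5905 0.2137 0.1319] [ 0.5 -0.3] 0.1503
green 72 [0.582  0.2679 0.1317] [ 0.  -1.1] 0.1496
```

View pics/after4.png

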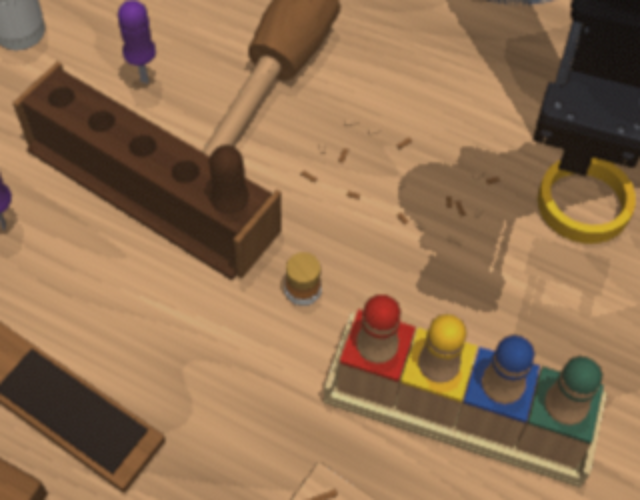

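All four tools stand home in their own colours, within about 1 mm of the hole centres. The awl at crop (229,178) and jar at (303,278) haven't moved, and the arm is clear.

```bash
python3 -c "
from station import r
print(r.finish_job())"
```

```text
the job is handed in; nothing more can be done
None
```

The job is handed in at about 44 s of the 96 s allowed: all four tools stand upright and fully home in the sockets of their own colours, with the awl and wax jar still in place; no verdict came back when I handed it in.

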